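# Balance a centrifuge bucket and snap its sealing cap home

### The job

Get the centrifuge bucket ready to spin: take the tube that stands in the white rack, stand it in the bucket's bore diagonally opposite the tube already in there, so that the load is balanced, and let go of it. Then put the clear cap over the bucket, lined up with it, press it down until both clips have snapped over its edge, and keep pressing until it sits right down on the metal rim with the soft seal fully squeezed; finish like that, with the gripper still pressing the cap down. Leave the loaded tube and the other things on the bench where they are.

Things in the scene. Friction and masses are not known exactly. Their poses are not given: they have to be found in the camera images.
- bucket: Aluminium centrifuge bucket, fixed, 97 (x) x 85 (y) mm, metal rim at z 42. Origin: centre of underside; z up, x along the long side. A grey adapter block, 66 x 54 mm, rises through it to z 64, with four round bores of 17.5 mm at (+-19, +-14) mm, blind, floor at z 20. A sprung steel clip stands at each short end (+x, -x), up to z 81 and x +-58 mm.
- bucket_rim (a point): Centre of the bucket's metal rim: on the bucket's axis, 42 mm above its underside. The cap's underside is level with this point when it is fully down.
- bore_opposite (a point): Centre of the mouth of the empty bore diagonally opposite the loaded tube: (+19, +14, 64) mm in the bucket's frame. The bore has a 2 mm chamfer and is 44 mm deep below this point.
- bucket_tube: Capped sample tube already in the bucket, in the bore at (-19, -14) mm of the bucket's frame: 80 mm tall, 16 mm across the cap. Origin: centre of its bottom end, z up along the tube. It sticks out 36 mm above the adapter.
- rack_tube: Capped sample tube standing alone in the white rack: 80 mm tall, 18 g, 16 mm across its cap, which is its top 18 mm; the body tapers from there to 13 mm near the foot. Origin: centre of its bottom end, z up along the tube. In the rack that end is 10 mm above the table.
- rack: White tube rack, fixed, 73 x 205 x 24 mm, origin at the centre of its underside, long axis y. Square cells of 14 mm, open at the top, cell floor at z 10.
- cap: Clear hollow cap, loose, 140 g, open below, standing on its mouth. Origin: centre of its underside; z up. Hood 75 (x) x 63 (y) mm, top face at z 65; white flange 93 (x) x 81 (y) mm, 5 mm thick at the short ends, where it has the snap bead. White grip bar on top: 50 (x) x 18 (y) mm, z 65 to 91. The mouth, 69 x 57 mm inside, flares at the bottom by 4 mm a side. Fits the bucket either way round, x along x.
- clip_1 (a joint): Clip at the bucket's +x end, rad: 0 = at rest, upright; grows as the cap's edge pushes it outward. A sloped nose reaches 4 mm over the cap's edge; about 0.1 as the edge passes, springing back to 0 when it has snapped over. The two clips together give way at about 10 to 16 N of push, with the cap 11 to 6 mm above fully down; the force then drops at once.
- clip_2 (a joint): The same for the clip at the bucket's -x end.
- seal (a joint): Black soft sealing ring round the adapter, m: 0 = free, standing 6.5 mm above the metal rim; grows as it is pressed down by the cap, 0.0065 with the cap fully down (about 8.5 N to hold it there). Under the clips alone the cap rests 4 mm above the rim, seal at 0.0025.
- marker: Marker pen with red cap, lying, 135 mm long, 16 mm thick; a bystander. Origin: centre of its underside.
- tweezer: Steel tweezers lying on the cloth, 124 mm long, 8 mm high; a bystander. Origin: centre of the underside.
- lying_tube_1: Short capped tube lying on the cloth, 63 mm long, 16 mm thick, the nearer of two; a bystander. Origin: centre of its underside.
- lying_tube_2: Short capped tube lying on the cloth, 63 mm long, 16 mm thick, the farther of two; a bystander. Origin: centre of its underside.
- tape: Roll of tape lying flat, 103 mm across, 25 mm high; a bystander. Origin: centre of its underside.

How it is judged:
By the outcome, as a careful person would: the job done as asked, in the order asked, and still so for the second after the job is handed in, while the arm keeps its last pose, push and grip.
It also fails if it takes over 64 s, if anything falls off the work surface, if the arm or the gripper's body presses on something with over 40 N, if the wrist force passes 120 N, or if a joint passes its speed limit or range.

### The arm

A 6-joint arm with a two-finger parallel gripper is mounted at the origin on a cart in front of the work surface, level with it; the furniture and walls round the work are solid. World frame = base frame: x ahead of the robot, y to its left, z up, the work surface at z = 0. Lengths are in m, angles in rad, forces in N, time in s.
With the tool pointing down it reaches from about 0.25 to 0.775 m from the base axis. Payload 8.9 kg.
Tool frame: the origin (TCP) lies on the centre line of the jaws, within the pads' length; the fingertips stand 8 mm ahead of it and the grasp point (between the pads) lies 11 mm behind it; z points along the fingers, y is the direction in which the jaws open and shut (so a half turn about z gives the same grasp; the last joint's range is limited). The gripper opens to 85 mm and grips with 20 to 120 N. Pads are 22 mm wide; open, the fingers measure 114 mm over their backs; the gripper's body (76 mm by 85 mm) begins 54 mm behind the grasp point. The pads swing forward as they close: fully open they stand 13 mm farther back than shut.
Start: joints at [1.01, 0.291, -0.153, 1.127, 0, 1.431], TCP at [0.215, 0.479, 0.239] pointing down, gripper open.
Joint ranges: [-2.52, 2.52], [-0.91, 1.74], [-1.3, 1.37], [-1.96, 2.02], [-1.52, 1.47], [-3.14, 3.14]. Speed limits (rad/s): [2.22, 2.22, 2.79, 3.14, 3.14, 3.14].

### API

Orientations are given as a rotation vector (axis times angle).
In Python, from plant import readout, grab_frame, camera_info, ctrl gives the robot as it stands.
- The arm moves only by the shell command python3 -m crank 'ROWS' [FORCE]. ROWS is a JSON object of lists of equal length, an entry for each row: "linear": the shift along the tool's x, y, z in m, a list of three; "angular": the turn, a rotation vector about the tool's x, y, z in rad, a list of three; "fingers": the opening, from 0 (shut) to 1 (fully open). In form: {"linear": [[dx, dy, dz], ...], "angular": [[ax, ay, az], ...], "fingers": [fingers, ...]}. A call has 1 to 10 rows; each row is the pose to reach, as a shift and turn from the pose commanded when the call began, along the tool's axes at that moment; what a row does not reach only later rows make up. A row lasts 1/8 s, in which the tool goes at most 62.5 mm and 10.7 degrees, less where a joint would pass 70% of its speed; a pose out of reach is approached as far as the arm can. A call with a gripper value outside its range is refused whole. The fingers move at their own pace and stop on an object; FORCE is the grip in N (left out, the last holds). Time passes only in rows, so rows that repeat a pose let the fingers close. It gives the time, the measured TCP pose, the force and the opening at its end, in the units of the state.
- readout.state(): the state, without advancing time (a new reading comes with each control period).
- grab_frame(name): name is "side" or "top" or "wrist"; returns the picture (480x640x3 uint8, blue, green, red); there is no depth.
- camera_info(name): a dict with "mtx" (3x3 intrinsics, pixels), "world_to_cam" (4x4, takes a point from world to camera coordinates). Camera axes: x right, y up, looking along -z (the intrinsics and any distortion apply to the point x, -y, -z); pixel columns grow to the right and rows downward; lengths in m; the calibration is good to about 2 mm. A picture is of the moment at which its call begins: read the wrist's pose just before it. camera_info takes no time and is no camera call; for the wrist camera it gives the pose at the moment of the call.
- ctrl.finish_job(): hands the job in, once; it reports no verdict.
The state is a dict: "clock": time; "joint_positions": joint angles; "qvel": joint speeds; "tau": joint torques, N m; "tcp_pos": TCP position; "tool_rot": TCP orientation; "wrist_force": force on the tool from outside, world axes, zero at the start; "moment": the same for the moment, N m; "opening": opening from 0.0 (shut) to 1.0 (fully open).
Only numpy, scipy, OpenCV 4.12 (cv2) and the standard library are available. Lean on these libraries where they do the work, as an engineer would, in place of code of your own. Each camera call takes 0.05 s, during which the arm holds its last target. There are 200 camera calls.

## Working session

There is one attempt and no reset: what is moved stays moved. The work goes in short steps, Python scripts to look and compute and a shell command to move; the robot and the scene stay as the last step left them, time stands still between calls to the robot, and variables do not carry over. Pictures are saved under pics/ and viewed, about 8 in all and at most 12, crops included, and the job is handed in when it is done.

```bash
mkdir -p pics; ls; python3 - <<'E'
from plant import readout, grab_frame, camera_info
import cv2,numpy as np
s=readout.state();print(s)
for n in ("side","top","wrist"):
    i=camera_info(n);print(n,{k:(np.round(v,4).tolist() if not isinstance(v,str) else v) for k,v in i.items()})
    cv2.imwrite(f"pics/{n}0.png",grab_frame(n))
E
```

```text
pics
{'clock': 0.0, 'joint_positions': array([ 1.00970678e+00,  2.91306445e-01, -1.54137450e-01,  1.12669868e+00,
       -1.11668965e-05,  1.43152071e+00]), 'qvel': array([-0.0003068 , -0.00109603,  0.00024429, -0.00062313, -0.00142036,
       -0.00028523]), 'tau': array([-1.79982762e-03, -5.37149513e+01,  3.31370544e+01,  1.59983290e-02,
       -3.35976665e-04, -2.35601993e-05]), 'tcp_pos': array([0.21469716, 0.47861504, 0.23871456]), 'tool_rot': array([-6.57587904e-01, -3.07153752e+00,  1.99208087e-03]), 'wrist_force': array([-0.38689477,  0.07520032, -0.33215088]), 'moment': array([-0.00414285, -0.0322115 , -0.01594593]), 'opening': 1.0043575517461882}
side {'mtx': [[465.024, 0.0, 326.6064], [0.0, 465.024, 245.3763], [0.0, 0.0, 1.0]], 'world_to_cam': [[0.8182, -0.5748, -0.0122, -0.4637], [0.2843, 0.3861, 0.8776, -0.2431], [-0.4997, -0.7215, 0.4793, -0.7159], [0.0, 0.0, 0.0, 1.0]]}
top {'mtx': [[495.5004, 0.0, 313.5833], [0.0, 495.5004, 237.1756], [0.0, 0.0, 1.0]], 'world_to_cam': [[0.0138, -0.9998, 0.0168, -0.0057], [0.9937, 0.0156, 0.1111, -0.5606], [-0.1113, 0.0151, 0.9937, -1.2991], [0.0, 0.0, 0.0, 1.0]]}
wrist {'mtx': [[363.8676, 0.0, 316.1517], [0.0, 363.8676, 242.5911], [0.0, 0.0, 1.0]], 'world_to_cam': [[0.4096, 0.9123, -0.0009, -0.5242], [-0.8737, 0.392, -0.2881, 0.0368], [-0.2624, 0.1188, 0.9576, -0.3779], [0.0, 0.0, 0.0, 1.0]]}
```

View pics/top0.png

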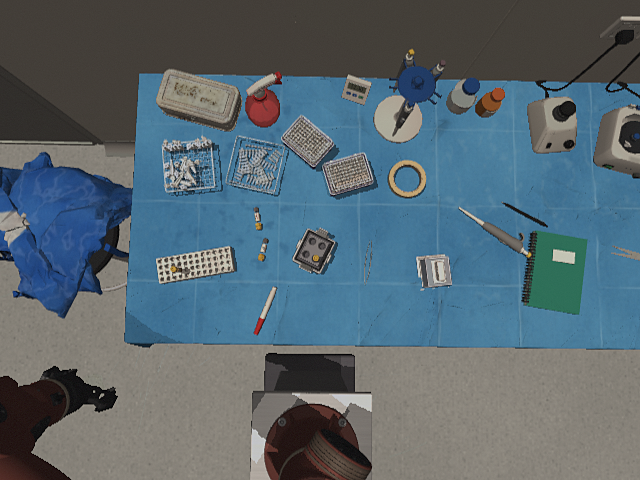

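View pics/side0.png

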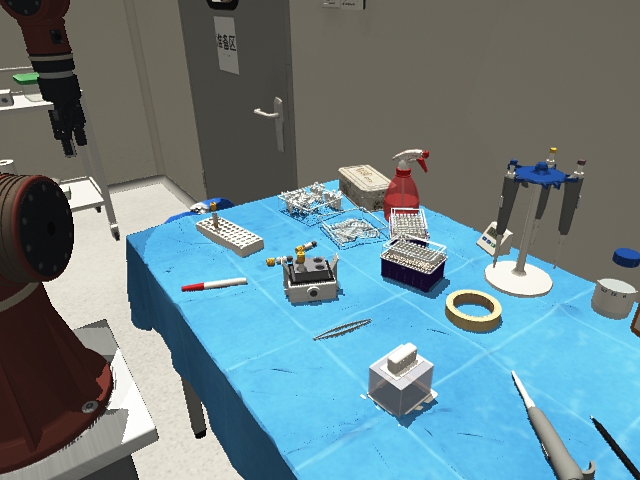

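Top view: the bucket is at about (314,250) with its loaded tube at (317,258), the rack tube at (177,268), the cap at (435,271). In the side view: bucket (311,280), rack tube (214,212), cap (402,385). Next I enlarge these and get numbers.

```bash
cat > h.py <<'E'
import numpy as np,cv2
from plant import readout, grab_frame, camera_info
def ray(i,u,v):
    T=np.array(i["world_to_cam"]);K=np.array(i["mtx"])
    d=np.linalg.inv(K)@[u,v,1];d=T[:3,:3].T@(d*[1,-1,-1])
    return -T[:3,:3].T@T[:3,3],d
def plane(i,u,v,z):
    o,d=ray(i,u,v);return o+d*(z-o[2])/d[2]
def tri(i1,p1,i2,p2):
    o1,d1=ray(i1,*p1);o2,d2=ray(i2,*p2)
    t=np.linalg.lstsq(np.c_[d1,-d2],o2-o1,rcond=None)[0]
    a,b=o1+d1*t[0],o2+d2*t[1];return (a+b)/2,np.linalg.norm(a-b)
def proj(i,p):
    T=np.array(i["world_to_cam"]);c=T[:3,:3]@p+T[:3,3];q=np.array(i["mtx"])@(c*[1,-1,-1]);return q[:2]/q[2]
E
python3 - <<'E'
import cv2,numpy as np
from h import *
t=cv2.imread("pics/top0.png");s=cv2.imread("pics/side0.png")
def c(im,x,y,w,h):return cv2.resize(im[y:y+h,x:x+w],(400,300),interpolation=cv2.INTER_CUBIC)
cv2.imwrite("pics/c1.png",np.vstack([np.hstack([c(t,280,220,80,60),c(t,400,240,80,60)]),np.hstack([c(t,150,240,100,75),c(s,270,230,100,75)])]))
ti,si=camera_info("top"),camera_info("side")
print(plane(ti,314,250,.06),plane(ti,435,271,.09),plane(ti,177,268,.09))
print(tri(ti,(177,268),si,(214,205)))
# orange blobs
for n,im in(("top",t),("side",s)):
    h=cv2.cvtColor(im,cv2.COLOR_BGR2HSV);m=cv2.inRange(h,(12,120,110),(28,255,255))
    k,l,st,ce=cv2.connectedComponentsWithStats(m)
    print(n,[(st[j].tolist(),ce[j].round(1).tolist()) for j in range(1,k) if 8<st[j,4]<300])
E
```

```text
[0.52359215 0.00150336 0.06      ] [ 0.47187958 -0.30811558  0.09      ] [0.46990541 0.34883621 0.09      ]
(array([0.47002394, 0.34995383, 0.08578486]), np.float64(0.00015737770350926554))
top [([409, 49, 5, 5, 21], [411.2, 51.0]), ([482, 92, 19, 19, 192], [489.6, 102.7]), ([256, 223, 5, 7, 30], [258.1, 225.7]), ([526, 252, 5, 6, 15], [528.5, 254.7]), ([258, 254, 6, 7, 33], [260.5, 256.7]), ([313, 255, 6, 6, 30], [315.4, 257.5]), ([170, 266, 6, 6, 28], [172.8, 268.5])]
side [([551, 148, 6, 4, 14], [553.6, 148.9]), ([210, 202, 6, 6, 25], [213.0, 204.4]), ([296, 246, 8, 16, 94], [299.7, 253.0]), ([266, 258, 9, 7, 41], [270.1, 260.8])]
```

View pics/c1.png

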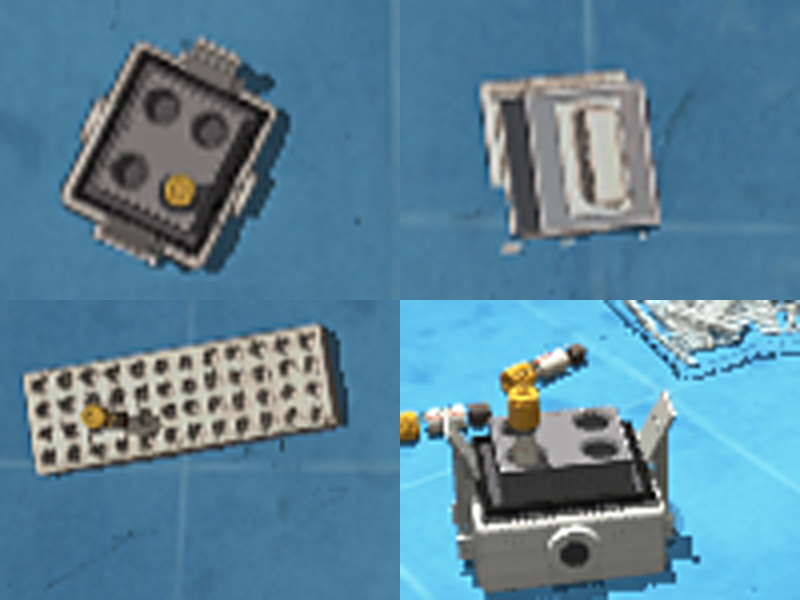

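The crops show the loaded tube's bore lower right, the empty target bore upper left at top-view pixel (312.4,241), and the clips at the upper-right and lower-left ends (bucket yaw about -26°). The cap's grip bar runs roughly along world x, and the rack tube's cap is at (172.8,268.5).

```bash
cat >> h.py <<'E'
from scipy.spatial.transform import Rotation as Ro
def shift(p,yaw_jaw=None,s=None):
    "tool-frame shift to world TCP p, and tool-z turn to make jaw axis at yaw (deg, mod 180)"
    s=s or readout.state();R=Ro.from_rotvec(s["tool_rot"]).as_matrix()
    d=R.T@(np.array(p)-s["tcp_pos"]);j=np.degrees(np.arctan2(R[1,1],R[0,1]))
    out=dict(d=d.round(4).tolist(),jaw=round(j,2))
    if yaw_jaw is not None:
        a=(yaw_jaw-j+90)%180-90; out["turn_z"]=round(-np.radians(a),4)  # tool z points down
    return out
E
python3 - <<'E'
from h import *
ti,si,wi=(camera_info(n) for n in("top","side","wrist"))
tube=tri(ti,(172.8,268.5),si,(213,204.4));print("tube",tube)
P=lambda u,v,z:plane(ti,u,v,z)[:2]
b=[P(280+x/5,220+y/5,.064) for x,y in((162,105),(210,128),(130,170))]
print("bores",np.round(b,4)); ex=b[0]-b[2];ey=b[0]-b[1];print(np.linalg.norm(ex),np.linalg.norm(ey),np.degrees(np.arctan2(ex[1],ex[0])),np.degrees(np.arctan2(ey[1],ey[0])))
print("loaded tube",P(315.4,257.5,.098),"centre",(b[1]+b[2])/2)
print("bar", [P(400+x/5,240+y/5,.091) for x,y in((583,110),(605,205),(598,157))] )
s=readout.state();print(proj(wi,s["tcp_pos"]),ray(wi,320,240))
print(shift([.47,.35,.16]))
E
```

```text
tube (array([0.47001543, 0.36057813, 0.08360479]), np.float64(0.0026900001619457803))
bores [[ 0.5468  0.0061]
 [ 0.5351 -0.0192]
 [ 0.5125  0.0223]]
0.03797382462845967 0.027842810864381062 -25.267569622946645 65.15785164142392
loaded tube [ 0.50128632 -0.00168775] centre [0.52378619 0.00155109]
bar [array([ 0.4979751, -0.5185009]), array([ 0.44951349, -0.52827252]), array([ 0.4739802 , -0.52546895])]
[316.77893554 320.71853657] (array([0.14770872, 0.50866711, 0.3721203 ]), array([ 0.26063732, -0.1062295 , -0.95965934]))
{'d': [-0.2856, -0.0129, 0.0788], 'jaw': np.float64(65.83)}
```

```bash
python3 -m crank '{"linear":[[-0.05,0,0.01],[-0.1,0,0.03],[-0.15,0,0.05],[-0.2,-0.002,0.07],[-0.25,-0.003,0.08],[-0.281,-0.003,0.089],[-0.281,-0.003,0.089],[-0.281,-0.003,0.089]],"angular":[[0,0,0],[0,0,0],[0,0,0],[0,0,0],[0,0,0],[0,0,0],[0,0,0],[0,0,0]],"fingers":[1,0.9,0.8,0.7,0.7,0.7,0.7,0.7]}' 40
python3 - <<'E'
from h import *
wi=camera_info("wrist");im=grab_frame("wrist");cv2.imwrite("pics/w1.png",im)
h=cv2.cvtColor(im,cv2.COLOR_BGR2HSV);m=cv2.inRange(h,(12,120,90),(28,255,255))
k,l,st,ce=cv2.connectedComponentsWithStats(m)
print([(st[j].tolist(),ce[j].round(1).tolist()) for j in range(1,k) if st[j,4]>100])
s=readout.state();print(s["tcp_pos"],s["opening"],proj(wi,np.array([.47,.3606,.09])))
E
```

```text
clock: 1.15
tcp_pos: [0.4694, 0.3613, 0.1502]
tool_rot: [-0.658, -3.071, 0.001]
wrist_force: [-0.5, 0.2, -0.4]
opening: 0.698
[([302, 244, 23, 24, 294], [314.6, 255.9]), ([158, 425, 19, 22, 294], [168.0, 435.2])]
[0.46924415 0.36158536 0.15042918] 0.7000561178293898 [315.9483146  269.72961638]
```

View pics/w1.png

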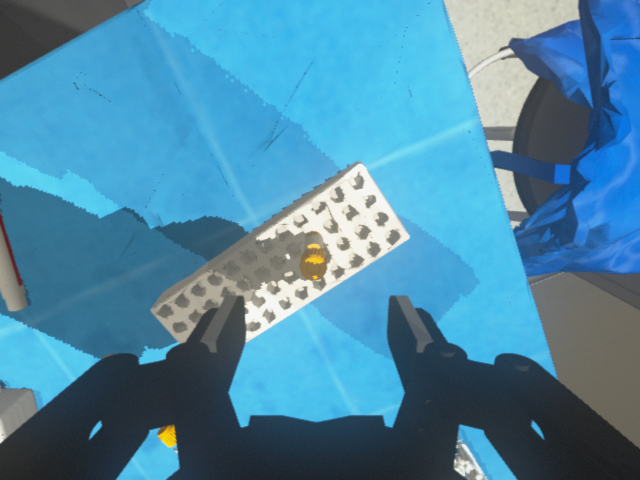

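The tube's orange cap spans about rows 243 to 280 at column 314, between the fingers, partly in the gripper's shadow. A widened mask and a check against the expected projection should pin it down.

```bash
python3 - <<'E'
from h import *
wi=camera_info("wrist");im=cv2.imread("pics/w1.png")
cv2.imwrite("pics/w1c.png",cv2.resize(im[210:310,250:380],None,fx=5,fy=5,interpolation=cv2.INTER_CUBIC))
h=cv2.cvtColor(im,cv2.COLOR_BGR2HSV);m=cv2.inRange(h,(10,110,30),(30,255,255))
k,l,st,ce=cv2.connectedComponentsWithStats(m)
print([(st[j].tolist(),ce[j].round(1).tolist()) for j in range(1,k) if st[j,4]>100])
for z in(.09,.081,.072):print(z,proj(wi,np.array([.47,.3606,z])))
E
```

```text
[([301, 244, 25, 36, 557], [313.5, 261.9]), ([158, 425, 19, 22, 297], [168.0, 435.1])]
0.09 [315.53387348 270.00730901]
0.081 [315.55778757 264.5381058 ]
0.072 [315.57986271 259.48947384]
```

View pics/w1c.png

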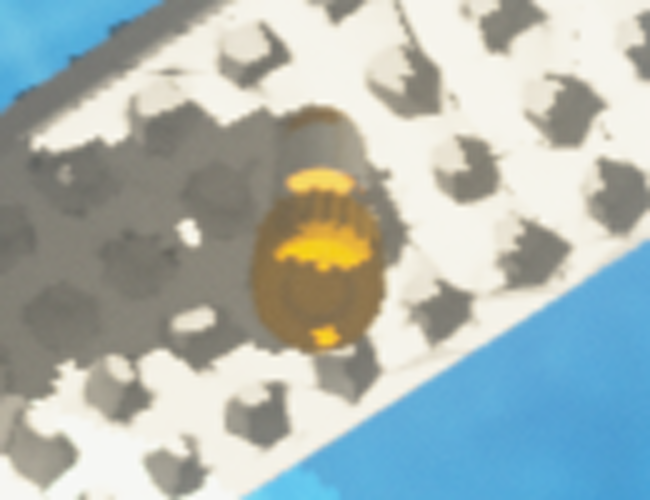

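The cap's top face is centred at pixel (313.6,267.6), 2 px from prediction, so the tube is at about (0.468,0.360). I descend, grip, then lift.

```bash
python3 -m crank '{"linear":[[0.0005,-0.002,0.03],[0.0005,-0.002,0.06],[0.0005,-0.002,0.08],[0.0005,-0.002,0.08],[0.0005,-0.002,0.08],[0.0005,-0.002,0.08],[0.0005,-0.002,0.08],[0.0005,-0.002,0.08]],"angular":[[0,0,0],[0,0,0],[0,0,0],[0,0,0],[0,0,0],[0,0,0],[0,0,0],[0,0,0]],"fingers":[0.7,0.7,0.7,0.6,0,0,0,0]}' 40 &&
python3 -m crank '{"linear":[[0,0,0],[0,0,-0.02],[0,0,-0.06],[0,0,-0.1],[0,0,-0.1]],"angular":[[0,0,0],[0,0,0],[0,0,0],[0,0,0],[0,0,0]],"fingers":[0,0,0,0,0]}' 40
python3 - <<'E'
from h import *
print(shift([.5468-.06*.9,.0061+.06*.42,.17],64.9), shift([.5468,.0061,.17],64.9))
E
```

```text
clock: 2.2
tcp_pos: [0.4695, 0.36, 0.0715]
tool_rot: [0.657, 3.071, 0.002]
wrist_force: [-0.8, -0.0, 7.5]
opening: 0.169
clock: 2.82
tcp_pos: [0.4707, 0.3607, 0.1739]
tool_rot: [0.657, 3.067, 0.007]
wrist_force: [-0.3, 0.3, -0.6]
opening: 0.168
{'d': [-0.155, -0.2915, 0.003], 'jaw': np.float64(65.83), 'turn_z': np.float64(0.0163)} {'d': [-0.2146, -0.2924, 0.0032], 'jaw': np.float64(65.83), 'turn_z': np.float64(0.0163)}
```

```bash
python3 -m crank '{"linear":[[-0.02,-0.04,0],[-0.04,-0.08,0],[-0.06,-0.12,0],[-0.085,-0.165,0],[-0.11,-0.21,0.0],[-0.135,-0.255,0.003],[-0.15,-0.285,0.003],[-0.155,-0.2915,0.003],[-0.155,-0.2915,0.003],[-0.155,-0.2915,0.003]],"angular":[[0,0,0],[0,0,0],[0,0,0],[0,0,0],[0,0,0.016],[0,0,0.016],[0,0,0.016],[0,0,0.016],[0,0,0.016],[0,0,0.016]],"fingers":[0,0,0,0,0,0,0,0,0,0]}' 40
python3 - <<'E'
from h import *
wi=camera_info("wrist");im=grab_frame("wrist");cv2.imwrite("pics/w2.png",im)
s=readout.state();print(s["tcp_pos"],s["opening"])
print([proj(wi,np.array([*b,.064])).round(1) for b in((.5468,.0061),(.5351,-.0192),(.5125,.0223))])
E
```

```text
clock: 4.08
tcp_pos: [0.4907, 0.0312, 0.1671]
tool_rot: [-0.68, -3.067, -0.0]
wrist_force: [0.2, 1.0, 0.6]
opening: 0.171
[0.49073431 0.03126745 0.16719248] 0.17043708008352007
[array([317.8, 326.4]), array([279.6, 326.6]), array([318.1, 278.1])]
```

View pics/w2.png

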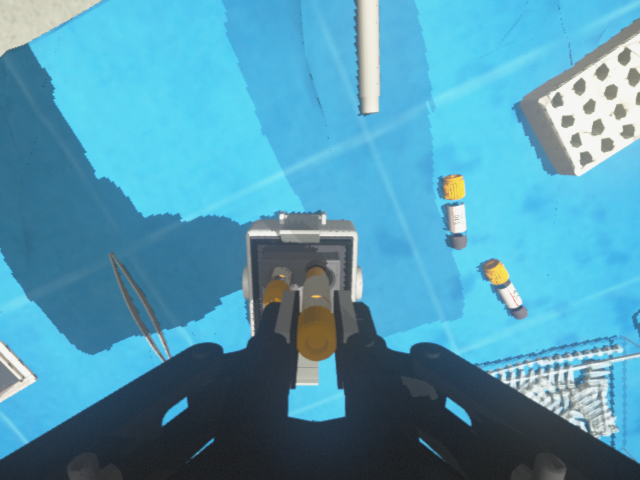

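The wrist view shows the tube held upright (cap at (317,335)) with the bucket rim at columns 247 to 358, its edges vertical, so the yaw is right. The target bore is hidden, so I will view it from the far side at safe height.

```bash
python3 -m crank '{"linear":[[-0.01,0,-0.03],[-0.05,0,-0.035],[-0.09,0,-0.035],[-0.13,0,-0.035],[-0.13,0,-0.035],[-0.13,0,-0.035]],"angular":[[0,0,0],[0,0,0],[0,0,0],[0,0,0],[0,0,0],[0,0,0]],"fingers":[0,0,0,0,0,0]}' 40
python3 - <<'E'
from h import *
wi=camera_info("wrist");im=grab_frame("wrist");cv2.imwrite("pics/w3.png",im)
s=readout.state();print(s["tcp_pos"],s["opening"]);np.save("w3.npy",wi["world_to_cam"])
q=np.array([proj(wi,np.array([*b,.064])) for b in((.5468,.0061),(.5351,-.0192),(.5125,.0223))]);print(q.round(1))
x,y=q.mean(0).astype(int);x0,y0=max(x-80,0),max(y-60,0);print(x0,y0)
cv2.imwrite("pics/w3c.png",cv2.resize(im[y0:y0+150,x0:x0+160],None,fx=4,fy=4,interpolation=cv2.INTER_CUBIC))
E
```

```text
clock: 4.88
tcp_pos: [0.6079, -0.0239, 0.2019]
tool_rot: [-0.68, -3.066, -0.0]
wrist_force: [-0.3, 0.4, -0.6]
opening: 0.169
[ 0.60769424 -0.02387105  0.20213545] 0.17429286298760108
[[318.3 141.2]
 [279.5 141.4]
 [318.7  84. ]]
225 62
```

View pics/w3c.png

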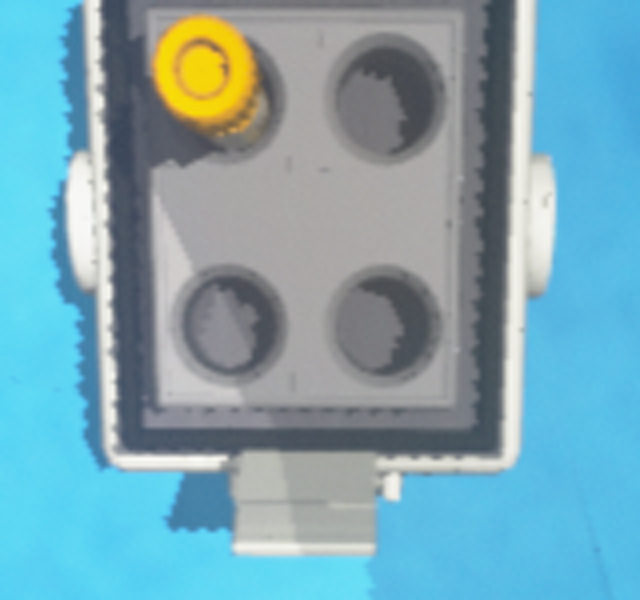

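The bore mouths show clearly: target at full-image pixel (321,143), neighbours (282.8,143) and (321.3,86.3), about 2 mm from the top-view estimate. I'll locate the target and also check how the tube sits in the jaws.

```bash
python3 - <<'E'
from h import *
wi=camera_info("wrist");im=cv2.imread("pics/w3.png");s=readout.state()
b=[plane(wi,*p,.064)[:2] for p in((321,143),(282.8,143),(321.3,86.3))]
ex=b[0]-b[2];ey=b[0]-b[1];print(np.round(b,4),np.linalg.norm(ex),np.linalg.norm(ey),np.degrees(np.arctan2(ex[1],ex[0])),np.degrees(np.arctan2(ey[1],ey[0])))
print("centre",(b[1]+b[2])/2)
h=cv2.cvtColor(im,cv2.COLOR_BGR2HSV);m=cv2.inRange(h,(10,110,30),(30,255,255))[290:420,280:360]
y,x=np.nonzero(m);print("blob",x.min()+280,x.max()+280,y.min()+290,y.max()+290)
R=Ro.from_rotvec(s["tool_rot"]).as_matrix()
for dz in(.0,-.02,.06):print(dz,proj(wi,s["tcp_pos"]+R@[0,0,dz]))
print(shift([*b[0],.16],64.5))
cv2.imwrite("pics/w3d.png",cv2.resize(im[230:400,250:390],None,fx=4,fy=4,interpolation=cv2.INTER_CUBIC))
E
```

```text
[[ 0.5486  0.0073]
 [ 0.537  -0.0176]
 [ 0.5144  0.0234]] 0.03774436110157281 0.027494579233244044 -25.13083495888151 64.96398781299949
centre [0.52569725 0.00288308]
blob 297 335 295 360
0.0 [316.75296793 320.67906042]
-0.02 [316.8546887  348.40436615]
0.06 [316.56117317 268.40292602]
{'d': [0.0667, 0.0033, 0.0422], 'jaw': np.float64(64.98), 'turn_z': np.float64(0.0083)}
```

View pics/w3d.png

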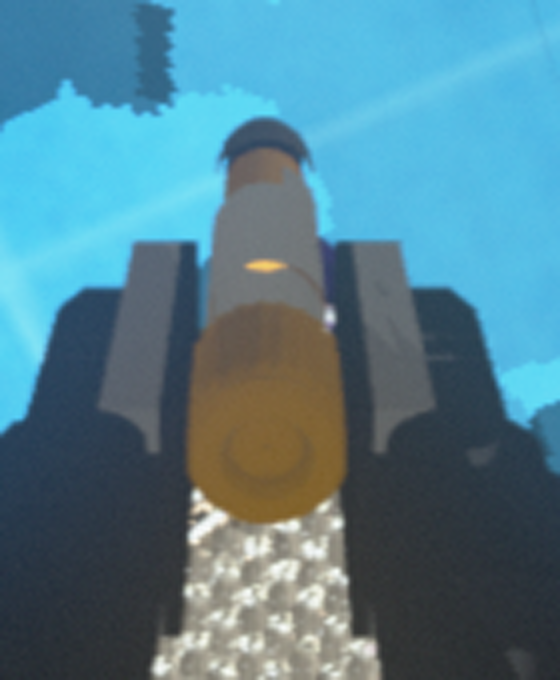

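```bash
python3 -m crank '{"linear":[[0.03,0.002,0],[0.06,0.003,0],[0.0658,0.0033,0.02],[0.0658,0.0033,0.05],[0.0658,0.0033,0.07],[0.0658,0.0033,0.08],[0.0658,0.0033,0.09],[0.0658,0.0033,0.1],[0.0658,0.0033,0.1]],"angular":[[0,0,0],[0,0,0],[0,0,0],[0,0,0],[0,0,0],[0,0,0],[0,0,0],[0,0,0],[0,0,0]],"fingers":[0,0,0,0,0,0,0,0,0]}' 40; python3 -c "
from h import *
s=readout.state();print(s['wrist_force'],s['moment'],shift([.5486,.0073,.082]))"
```

```text
clock: 6.05
tcp_pos: [0.55, 0.006, 0.1018]
tool_rot: [-0.682, -3.066, 0.0]
wrist_force: [-0.3, -0.3, 0.3]
opening: 0.169
[-0.34487132 -0.2965304   0.26994713] [ 0.0409751  -0.02877677 -0.02655825] {'d': [0.0018, 0.0006, 0.0198], 'jaw': np.float64(64.92)}
```

No contact force with the foot already 23 mm deep, so it is in the bore. Lowering the rest.

```bash
python3 -m crank '{"linear":[[0.0,0,0.007],[0.0,0,0.014],[0.0,0,0.018],[0.0,0,0.018]],"angular":[[0,0,0],[0,0,0],[0,0,0],[0,0,0]],"fingers":[0,0,0,0]}' 40; python3 -c "
from h import *
s=readout.state();print(s['wrist_force'],s['moment'],s['tcp_pos'])"
```

```text
clock: 6.55
tcp_pos: [0.5501, 0.0061, 0.0838]
tool_rot: [-0.682, -3.066, -0.0]
wrist_force: [-1.9, 1.8, -1.4]
opening: 0.167
[-1.87750907  1.78710961 -1.4284254 ] [0.37562981 0.42953802 0.04241929] [0.55005176 0.00605032 0.08381238]
```

```bash
python3 -m crank '{"linear":[[0,0,0],[0,0,0],[0,0,0],[0,0,-0.02],[0,0,-0.06],[0,0,-0.11],[0,0,-0.13],[0,0,-0.13]],"angular":[[0,0,0],[0,0,0],[0,0,0],[0,0,0],[0,0,0],[0,0,0],[0,0,0],[0,0,0]],"fingers":[0.45,0.45,0.45,0.45,0.6,0.8,1,1]}' 60
python3 - <<'E'
from h import *
ti=camera_info("top")
b=plane(ti,400+198/5,240+157/5,.091);a=plane(ti,400+183/5,240+110/5,.091);c=plane(ti,400+205/5,240+205/5,.091)
e=a-c;print(b,np.linalg.norm(e),np.degrees(np.arctan2(e[1],e[0])))
print(shift([b[0],b[1],.20],101))
print(readout.state()["wrist_force"])
E
```

```text
clock: 7.55
tcp_pos: [0.5516, 0.0058, 0.2159]
tool_rot: [0.681, 3.063, 0.0]
wrist_force: [-0.4, 0.1, -0.7]
opening: 1.002
[ 0.47098371 -0.31964099  0.091     ] 0.0494652513289176 12.366250365855777
{'d': [-0.0649, -0.3289, 0.0158], 'jaw': np.float64(64.91), 'turn_z': np.float64(-0.6298)}
[-0.43876208  0.10972434 -0.69699508]
```

```bash
python3 -m crank '{"linear":[[-0.017,-0.035,0],[-0.034,-0.07,0],[-0.052,-0.105,0],[-0.069,-0.14,0.0],[-0.09,-0.18,0.01],[-0.11,-0.22,0.016],[-0.13,-0.26,0.016],[-0.137,-0.276,0.016],[-0.137,-0.276,0.016],[-0.137,-0.276,0.016]],"angular":[[0,0,0],[0,0,-0.1],[0,0,-0.2],[0,0,-0.3],[0,0,-0.4],[0,0,-0.5],[0,0,-0.6],[0,0,-0.63],[0,0,-0.63],[0,0,-0.63]],"fingers":[1,1,1,1,1,1,1,1,1,1]}' 80
python3 - <<'E'
from h import *
wi=camera_info("wrist");im=grab_frame("wrist");t=grab_frame("top");cv2.imwrite("pics/w4.png",im);cv2.imwrite("pics/t4.png",t)
s=readout.state();print(s["tcp_pos"],s["opening"])
q=proj(wi,np.array([.471,-.3196,.091]));print(q)
x0,y0=int(max(q[0]-100,0)),int(max(q[1]-75,0));print(x0,y0)
a=cv2.resize(im[y0:y0+150,x0:x0+200],(800,600),interpolation=cv2.INTER_CUBIC)
a[:180,:240]=cv2.resize(t[220:280,280:360],(240,180),interpolation=cv2.INTER_CUBIC)
cv2.imwrite("pics/w4c.png",a)
E
```

```text
clock: 8.8
tcp_pos: [0.5572, -0.301, 0.1975]
tool_rot: [0.301, -3.126, -0.002]
wrist_force: [0.1, 0.1, -0.1]
opening: 1.002
[ 0.55750422 -0.30088345  0.19807008] 0.9984109701867
[313.2364695  108.67683647]
213 33
```

View pics/w4c.png

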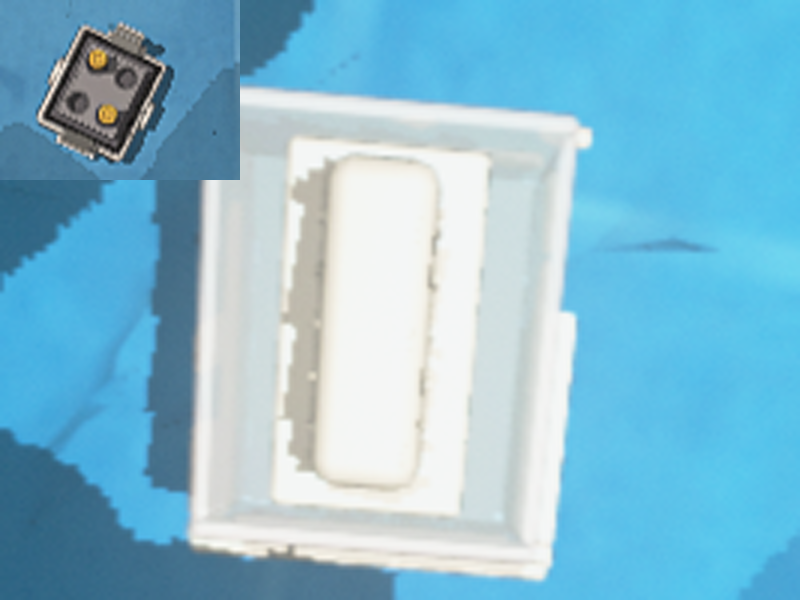

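Inset: the tube now stands in the bore diagonally opposite the loaded one. The cap's grip bar runs from (309.2,72.2) to (304.7,154.7) in the wrist image, about 3° off the jaws.

```bash
python3 - <<'E'
from h import *
wi=camera_info("wrist")
a,c=plane(wi,309.2,72.2,.091),plane(wi,304.7,154.7,.091);e=c-a;b=(a+c)/2
y=np.degrees(np.arctan2(e[1],e[0]));print(b,np.linalg.norm(e),y)
print(shift([b[0],b[1],.076],y+90),shift([b[0],b[1],.15]))
E
```

```text
[ 0.47563344 -0.32283655  0.091     ] 0.048658001604333256 7.313263840690444
{'d': [0.0845, -0.0059, 0.1221], 'jaw': np.float64(101.05), 'turn_z': np.float64(0.0653)} {'d': [0.0845, -0.0059, 0.0481], 'jaw': np.float64(101.05)}
```

```bash
python3 -m crank '{"linear":[[0.045,-0.003,0.01],[0.0845,-0.006,0.05],[0.0845,-0.006,0.09],[0.0845,-0.006,0.12],[0.0845,-0.006,0.12],[0.0845,-0.006,0.12],[0.0845,-0.006,0.12],[0.0845,-0.006,0.12],[0.0845,-0.006,0.12],[0.0845,-0.006,0.12]],"angular":[[0,0,0.03],[0,0,0.065],[0,0,0.065],[0,0,0.065],[0,0,0.065],[0,0,0.065],[0,0,0.065],[0,0,0.065],[0,0,0.065],[0,0,0.065]],"fingers":[0.7,0.6,0.6,0.6,0.6,0.3,0,0,0,0]}' 100; python3 -c "
from h import *
s=readout.state();print(s['wrist_force'],s['moment'],s['tcp_pos'])"
```

```text
clock: 10.15
tcp_pos: [0.4767, -0.3245, 0.0799]
tool_rot: [-0.2, 3.133, -0.002]
wrist_force: [-0.3, 3.2, 7.0]
opening: 0.187
[-0.30138365  3.19786125  7.01399914] [ 0.43109631 -0.08270133 -0.05427252] [ 0.47672855 -0.32448289  0.07990116]
```

```bash
python3 -m crank '{"linear":[[0,0,-0.01],[0,0,-0.04],[0,0,-0.08],[0,0,-0.12],[0,0,-0.14],[0,0,-0.14]],"angular":[[0,0,0],[0,0,0],[0,0,0],[0,0,0],[0,0,0],[0,0,0]],"fingers":[0,0,0,0,0,0]}' 100; python3 -c "
from h import *
s=readout.state();print(s['wrist_force'],s['moment'],s['tcp_pos'],shift([.5262,.0025,.215],64.9))"
```

```text
clock: 10.9
tcp_pos: [0.4764, -0.3248, 0.2203]
tool_rot: [-0.199, 3.133, -0.004]
wrist_force: [0.1, 0.5, -2.3]
opening: 0.184
[ 0.0739573   0.46613202 -2.33903105] [ 0.0022385   0.01073743 -0.00145955] [ 0.47641955 -0.32483346  0.22032591] {'d': [-0.0909, 0.3184, 0.0046], 'jaw': np.float64(97.29), 'turn_z': np.float64(0.5652)}
```

```bash
python3 -m crank '{"linear":[[-0.01,0.035,0],[-0.02,0.07,0],[-0.03,0.105,0],[-0.04,0.14,0],[-0.05,0.175,0],[-0.06,0.21,0],[-0.07,0.245,0],[-0.08,0.28,0.0],[-0.091,0.318,0.0],[-0.091,0.318,0.0]],"angular":[[0,0,0.06],[0,0,0.12],[0,0,0.2],[0,0,0.28],[0,0,0.36],[0,0,0.44],[0,0,0.5],[0,0,0.565],[0,0,0.565],[0,0,0.565]],"fingers":[0,0,0,0,0,0,0,0,0,0]}' 100; python3 -m crank '{"linear":[[0,0,0],[0,0,0],[0,0,0]],"angular":[[0,0,0],[0,0,0],[0,0,0]],"fingers":[0,0,0]}' 100; python3 - <<'E'
from h import *
s=readout.state();print(s['wrist_force'],s['tcp_pos'],shift([.5262,.0025,.152],64.9))
si=camera_info("side");im=grab_frame("side");cv2.imwrite("pics/s5.png",im);w=grab_frame("wrist");cv2.imwrite("pics/w5.png",w)
a=cv2.resize(im[130:310,210:410],(400,360),interpolation=cv2.INTER_CUBIC)
b=cv2.resize(w[150:390,190:450],(400,360),interpolation=cv2.INTER_CUBIC)
cv2.imwrite("pics/c5.png",np.hstack([a,b]))
E
```

```text
clock: 12.15
tcp_pos: [0.525, 0.005, 0.2172]
tool_rot: [-0.677, -3.066, -0.0]
wrist_force: [-0.4, -0.0, -1.2]
opening: 0.184
clock: 12.52
tcp_pos: [0.5255, 0.002, 0.2182]
tool_rot: [-0.684, -3.066, 0.0]
wrist_force: [-0.8, 0.2, -1.2]
opening: 0.18
[-0.81991239  0.20829803 -1.1728966 ] [0.52550076 0.00204577 0.21821245] {'d': [-0.0004, 0.0007, 0.0662], 'jaw': np.float64(64.85), 'turn_z': np.float64(-0.0009)}
```

View pics/c5.png

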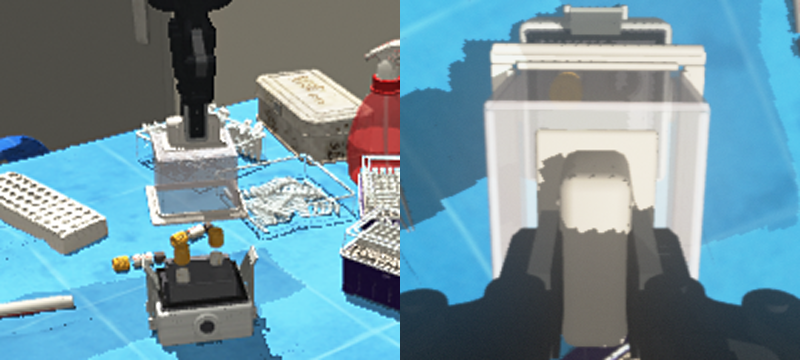

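The cap is level and square over the bucket; in the wrist view the grip bar's centre line (column 318) agrees with the clip's (column 317). Now a check of the offset along x from the bar's end (row 250), then down.

```bash
python3 - <<'E'
from h import *
wi=camera_info("wrist");s=readout.state();R=Ro.from_rotvec(s["tool_rot"]).as_matrix()
for x in(.023,.025,.027):
  for dz in (-.011,-.007):print(x,dz,proj(wi,s["tcp_pos"]+R@[x,0,dz]).round(1))
# -x end clip top edge & rim predicted
c=np.array([.5254,.0029]);a=np.radians(-25.1);ex=np.array([np.cos(a),np.sin(a)])
for x,z in((-.058,.081),(-.0485,.042)):print(x,proj(wi,np.array([*(c+ex*x),z])).round(1))
E
python3 -m crank '{"linear":[[0,0.001,0.02],[0,0.001,0.04],[0,0.001,0.045],[0,0.001,0.05],[0,0.001,0.055],[0,0.001,0.06],[0,0.001,0.06]],"angular":[[0,0,0],[0,0,0],[0,0,0],[0,0,0],[0,0,0],[0,0,0],[0,0,0]],"fingers":[0,0,0,0,0,0,0]}' 120
```

```text
0.023 -0.011 [316.8 278.9]
0.023 -0.007 [316.8 274.8]
0.025 -0.011 [316.8 273.7]
0.025 -0.007 [316.8 269.7]
0.027 -0.011 [316.8 268.5]
0.027 -0.007 [316.8 264.7]
-0.058 [317.1 154.7]
-0.0485 [316.9 163.8]
clock: 13.5
tcp_pos: [0.5259, 0.0038, 0.1581]
tool_rot: [-0.682, -3.066, 0.0]
wrist_force: [-0.0, -0.3, -2.7]
opening: 0.179
```

The bar end and clip rows match the prediction (the bar's visible lower edge at row 250, clip top at row 155). Easing over the adapter.

```bash
python3 -m crank '{"linear":[[0,0,0.004],[0,0,0.008],[0,0,0.012],[0,0,0.015],[0,0,0.018],[0,0,0.018]],"angular":[[0,0,0],[0,0,0],[0,0,0],[0,0,0],[0,0,0],[0,0,0]],"fingers":[0,0,0,0,0,0]}' 120; python3 -c "
from h import *
s=readout.state();print(s['wrist_force'],s['moment'],s['tcp_pos'])"
```

```text
clock: 14.25
tcp_pos: [0.5263, 0.0037, 0.1403]
tool_rot: [0.682, 3.066, -0.0]
wrist_force: [1.3, -0.7, -1.5]
opening: 0.177
[ 1.29121343 -0.71976431 -1.51258326] [-0.13966211 -0.20552348  0.0253713 ] [0.52627979 0.00366639 0.14027462]
```

```bash
python3 -m crank '{"linear":[[-0.0005,0,0.003],[-0.0005,0,0.006],[-0.0005,0,0.008],[-0.0005,0,0.008]],"angular":[[0,0,0],[0,0,0],[0,0,0],[0,0,0]],"fingers":[0,0,0,0]}' 120; python3 -c "
from h import *
s=readout.state();print(s['wrist_force'],s['moment'],s['tcp_pos'])";  python3 -m crank '{"linear":[[0,0,0.002],[0,0,0.003],[0,0,0.004],[0,0,0.004]],"angular":[[0,0,0],[0,0,0],[0,0,0],[0,0,0]],"fingers":[0,0,0,0]}' 120
```

```text
clock: 14.75
tcp_pos: [0.5272, 0.0029, 0.133]
tool_rot: [0.682, 3.065, -0.002]
wrist_force: [0.7, -2.7, 6.1]
opening: 0.182
[ 0.7033991  -2.6635902   6.08990114] [-0.75291698  0.04942719  0.12323015] [0.52716665 0.00293314 0.13302911]
clock: 15.25
tcp_pos: [0.5262, 0.0033, 0.1279]
tool_rot: [-0.682, -3.066, 0.001]
wrist_force: [1.0, -2.7, -3.3]
opening: 0.179
```

The force rose to 6 N and then dropped, so the clips have snapped over. Pressing on, checking force at each step.

```bash
python3 -m crank '{"linear":[[0,0,0.002],[0,0,0.003],[0,0,0.004],[0,0,0.004]],"angular":[[0,0,0],[0,0,0],[0,0,0],[0,0,0]],"fingers":[0,0,0,0]}' 120;  python3 -m crank '{"linear":[[0,0,0.001],[0,0,0.002],[0,0,0.002]],"angular":[[0,0,0],[0,0,0],[0,0,0]],"fingers":[0,0,0]}' 120;python3 -m crank '{"linear":[[0,0,0.001],[0,0,0.001],[0,0,0.001]],"angular":[[0,0,0],[0,0,0],[0,0,0]],"fingers":[0,0,0]}' 120
```

```text
clock: 15.75
tcp_pos: [0.5264, 0.0034, 0.1244]
tool_rot: [-0.682, -3.067, 0.0]
wrist_force: [-1.3, -3.4, 2.5]
opening: 0.18
clock: 16.12
tcp_pos: [0.5264, 0.0035, 0.1224]
tool_rot: [0.682, 3.067, -0.0]
wrist_force: [-2.0, -3.3, 4.8]
opening: 0.178
clock: 16.5
tcp_pos: [0.5265, 0.0035, 0.1218]
tool_rot: [0.682, 3.066, -0.0]
wrist_force: [-2.2, -2.1, 9.3]
opening: 0.178
```

```bash
python3 -m crank '{"linear":[[0,0,0.001],[0,0,0.001],[0,0,0.001]],"angular":[[0,0,0],[0,0,0],[0,0,0]],"fingers":[0,0,0]}' 120;python3 -m crank '{"linear":[[0,0,0.001],[0,0,0.0015],[0,0,0.0015]],"angular":[[0,0,0],[0,0,0],[0,0,0]],"fingers":[0,0,0]}' 120; python3 - <<'E'
from h import *
s=readout.state();print(s['wrist_force'],s['moment'],s['tcp_pos'],s['opening'])
im=grab_frame("side");w=grab_frame("wrist")
a=cv2.resize(im[220:320,260:360],(400,400),interpolation=cv2.INTER_CUBIC)
b=cv2.resize(w[150:390,200:440],(400,400),interpolation=cv2.INTER_CUBIC)
cv2.imwrite("pics/c6.png",np.hstack([a,b]))
E
```

```text
clock: 16.88
tcp_pos: [0.5266, 0.0035, 0.1217]
tool_rot: [0.682, 3.066, -0.0]
wrist_force: [-7.3, -2.1, 19.8]
opening: 0.18
clock: 17.25
tcp_pos: [0.5267, 0.0035, 0.1216]
tool_rot: [0.681, 3.065, -0.0]
wrist_force: [-12.1, -1.1, 38.2]
opening: 0.18
[-12.11334054  -1.10283768  38.18177785] [-0.81610167  2.88135584  0.06406977] [0.52670169 0.00350241 0.12163843] 0.18049174787055197
```

View pics/c6.png

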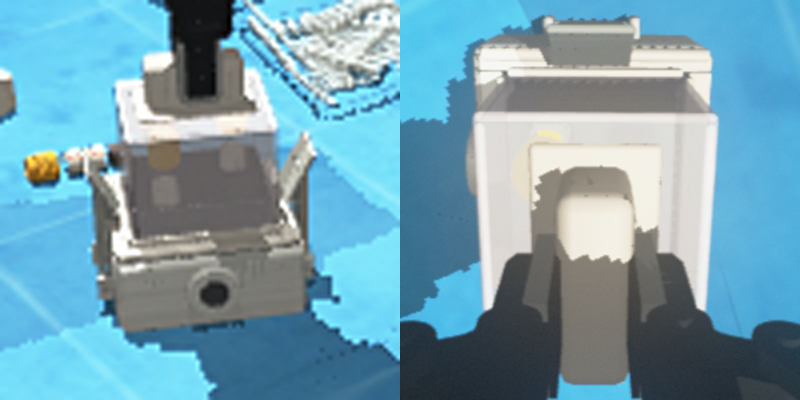

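Both clips stand upright over the flange and the cap sits square on the rim. At TCP z 0.1217 it went hard (predicted 0.122). 38 N is more than needed, so I ease off slightly while still pressing.

```bash
python3 -m crank '{"linear":[[0,0,-0.0005],[0,0,-0.0010],[0,0,-0.0010],[0,0,-0.0010],[0,0,-0.0010],[0,0,-0.0010]],"angular":[[0,0,0],[0,0,0],[0,0,0],[0,0,0],[0,0,0],[0,0,0]],"fingers":[0,0,0,0,0,0]}' 120
```

```text
clock: 18.1
tcp_pos: [0.5266, 0.0035, 0.1217]
tool_rot: [0.682, 3.065, -0.0]
wrist_force: [-8.3, -2.5, 25.4]
opening: 0.182
```

```bash
python3 -c "
from plant import ctrl,readout
print(ctrl.finish_job());s=readout.state();print(s['wrist_force'],s['tcp_pos'],s['clock'])"
```

```text
the job is handed in; nothing more can be done
None
the job is handed in; nothing more can be done
```

The rack tube now stands in the bore diagonally opposite the loaded tube. The cap is snapped on, and the gripper was still pressing it down when I handed the job in at 18.1 s.

- **Tube:** the top view taken after release showed the two tube caps on opposite corners of the bucket. I let go within about 2 mm of the bore floor.
- **Clips:** at the snap, the wrist force rose to about 6 N and then dropped to about -3 N. That peak is lower than the 10–16 N you gave, but I only read the force every few rows, so I may have missed the top. The last picture shows both clips upright over the cap's edge. I had no direct reading of the clip angles.
- **Seal:** after the snap the force grew slowly, then stiffly, and the cap stopped at TCP z 0.1217, against about 0.122 predicted for fully down. I had no direct reading of the seal.
- **Final push:** it briefly reached 38 N, just under the 40 N limit. I eased it to about 25 N, and the height stayed at 0.1217. About 8.5 N of sideways force remained.
- **Not checked:** I moved nothing else on purpose, but I did not compare the bystanders' positions before and after. The state read after hand-in was refused, so the last numbers are from just before it.

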